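# Counterweights onto the microphone boom

### The arm

A 6-joint arm with a two-finger parallel gripper is mounted at the origin on the work surface. World frame = base frame: x ahead of the robot, y to its left, z up, the work surface at z = 0. Lengths are in mm, angles in rad, forces in N, time in s.
With the tool pointing down it reaches from about 350 to 775 mm from the base axis. Payload 7.3 kg.
Tool frame: the origin (TCP) lies on the mounting face of the last link; the fingertips stand 178 mm ahead of it and the grasp point (between the pads) lies 159 mm ahead of it; z points along the fingers, y is the line along which they close (so a half turn about z gives the same grasp; the last joint's range is limited). The gripper opens to 92 mm and grips with 3 to 60 N. Pads are 19 mm wide; open, the fingers measure 130 mm over their backs; the gripper's body (75 mm by 190 mm) begins 47 mm behind the grasp point.
Start: joints at [-1.272, 0.342, 1.524, -0, 1.275, -0.146], TCP at [225.915, -473.91, 404.741] pointing down, gripper open.
Joint ranges: [-2.53, 2.53], [-0.77, 2.02], [0.04, 2.7], [-1, 4.14], [0.28, 2.66], [-3.11, 3.11]. Speed limits (rad/s): [2.57, 2.57, 3.14, 3.14, 3.14, 3.14].

### API

Orientations are given as [roll, pitch, yaw] about the fixed x, y, z axes, in that order (R = Rz(yaw) Ry(pitch) Rx(roll)).
In Python, from plant import bot gives the robot as it stands.
- The arm moves only by the shell command python3 shift.py, which reads ROWS from standard input. ROWS is a JSON list of rows, 1 to 5 of them, each an object with the fields aperture (the finger opening in mm), sx, sy, sz (the shift in mm), rz (a turn about the tool's z in rad); a field left out counts as zero (the opening has to be given); each row is the pose to reach, as a shift and turn from the pose commanded when the command began, along the tool's axes at that moment; what a row does not reach only later rows make up. A row lasts 1/8 s, in which the tool goes at most 62.5 mm and 0.188 rad, less where a joint would pass 70% of its speed; a pose out of reach is approached as far as the arm can. The fingers move at their own pace and stop on an object; the grip force is fixed at half the most. Time passes only in rows, so rows that do not move let the fingers close. It prints the time, the measured TCP pose, the force, the opening and the grip force at its end. Input that does not fit is refused with a message, and nothing moves.
- bot.get_obs(): the state, without advancing time (a new reading comes with each control period).
- bot.capture(name): name is "scene" or "top" or "wrist"; returns a dict with "color" (480x640x3 uint8, red, green, blue), "K" (3x3 intrinsics, pixels), "k1" (the pictures are not rectified: a ray, as slopes to the right and down, at radius r is drawn at 1 + k1 r^2 times it, then the intrinsics apply), "R" (3x3) and "t" (3): a world point X has camera coordinates R X + t. Camera axes: x right, y down, z forward; pixel columns grow to the right and rows downward; lengths in mm; the calibration is good to about 2 mm. A picture is of the moment at which its call begins. There is no depth.
- bot.close_job(): hands the job in; it is judged then, once.
The state is a dict: "time": time; "joint_positions": joint angles; "dq": joint speeds; "tau": joint torques, N m; "tool_pos": TCP position; "tcp_rot": TCP orientation; "contact_force": force on the tool from outside, world axes, zero at the start; "moment": the same for the moment, N m; "grip_width": finger opening in mm; "finger_force": force on a finger pad.
Only numpy, scipy, OpenCV 4.12 (cv2) and the standard library are available. Lean on these libraries where they do the work, as an engineer would, in place of code of your own. Each camera call takes 0.05 s, during which the arm holds its last target. There are 200 camera calls.

### The job

Balance the microphone boom: thread the three counterweights onto its bare tail rod one after another and slide them up to the flange, the large black one first, then the medium blue one, then the small white one, and finally slip the red end cap onto the rod's end, pushed fully home. Let go of everything, and do not disturb the other things on the desk.

Things in the scene. Friction and masses are not known exactly. Their poses are not given: they have to be found in the camera images.
- boom_stand: Microphone boom stand, fixed: round dark base 150 mm across, 18 mm high (origin: centre of its underside), post, black 40 x 44 x 44 mm clamp on top with a 40 mm round black flange. From it a bare level aluminium tail rod runs along the stand's -y; the black shock mount with microphone is on the +y side, to 230 mm from the post and 220 mm above the desk.
- rod_root (a point): Point on the rod's axis at the outer face of the black flange, where the bare rod begins, 170 mm above the desk. Axes as the stand's: the rod leaves along -y, z up.
- rod_tip (a point): Point on the rod's axis at its free end, 172 mm from rod_root along the stand's -y. The rod is 14 mm thick, its last 6 mm tapering to 8 mm. Three 40 mm weights take 120 mm; the cap covers the last 45 mm.
- weight_large: Large black counterweight, a painted block, about 350 g give or take a third: 56 mm wide (x), 40 mm thick (y), 80 mm tall (z), standing on the desk. A round 26 mm hole runs right through its thickness along its y axis (bright rim at each mouth), its centre 50 mm above the underside. Either y direction can face the rod. Origin: centre of the underside.
- large_hole (a point): Centre of the large weight's hole, mid-thickness; axes as the weight's.
- weight_medium: Medium blue counterweight, a painted block, about 250 g give or take a third: 50 mm wide (x), 40 mm thick (y), 70 mm tall (z), standing on the desk. A round 26 mm hole runs right through its thickness along its y axis (bright rim at each mouth), its centre 44 mm above the underside. Either y direction can face the rod. Origin: centre of the underside.
- medium_hole (a point): Centre of the medium weight's hole, mid-thickness; axes as the weight's.
- weight_small: Small white counterweight, a painted block, about 180 g give or take a third: 44 mm wide (x), 40 mm thick (y), 60 mm tall (z), standing on the desk. A round 26 mm hole runs right through its thickness along its y axis (bright rim at each mouth), its centre 38 mm above the underside. Either y direction can face the rod. Origin: centre of the underside.
- small_hole (a point): Centre of the small weight's hole, mid-thickness; axes as the weight's.
- end_cap: Red plastic end cap, a 70 g block 44 mm wide (x), 60 mm long (y), 44 mm high (z), standing on the desk; origin: centre of the underside. A blind round bore, 20 mm wide and 45 mm deep, opens in its +y face (white rim), 22 mm above the underside. It slips loosely over the rod and rests on it; the rod's end meets the bore's floor.
- cap_mouth (a point): Centre of the bore's mouth, in the cap's +y face; axes as the cap's.
- cap_floor (a point): Centre of the bore's floor, 45 mm in from the mouth along -y, 15 mm past the middle of the cap's length, towards its closed end. Meets rod_tip when the cap is fully home.
- pencil_holder: Pink ceramic pencil holder, 78 mm across, 100 mm high, with pencils to about 170 mm; loose, leave alone. Origin: centre of the underside.
- dragon: Green plastic dragon figurine, base 60 x 70 mm, 105 mm high; loose, leave alone. Origin: centre of the underside.
- mug: White mug, 80 mm across, 90 mm high, handle at its +y; loose, leave alone. Origin: centre of the underside.
- tape_roll: Yellow roll of tape lying flat, 90 mm across, 22 mm high; loose, leave alone. Origin: centre of the underside.
- mouse: Grey computer mouse, 110 x 60 x 34 mm; loose, leave alone. Origin: centre of the underside.

How it is judged (in metres and radians):
On the way, in this order (a step that is already met when the one before it is completed fails the run):
1. the large weight is wholly on the rod (x of large_hole in the frame of rod_root between -0.011 and 0.011 m and z of large_hole in the frame of rod_root between -0.013 and 0.011 m and y of large_hole in the frame of rod_root between -0.146 and 0 m), for 0.1 s.
2. the medium weight is wholly on the rod (x of medium_hole in the frame of rod_root between -0.011 and 0.011 m and z of medium_hole in the frame of rod_root between -0.013 and 0.011 m and y of medium_hole in the frame of rod_root between -0.146 and 0 m), for 0.1 s.
3. the small weight is wholly on the rod (x of small_hole in the frame of rod_root between -0.011 and 0.011 m and z of small_hole in the frame of rod_root between -0.013 and 0.011 m and y of small_hole in the frame of rod_root between -0.146 and 0 m), for 0.1 s.
4. the end cap is home on the rod's end (x of cap_floor in the frame of rod_root between -0.011 and 0.011 m and z of cap_floor in the frame of rod_root between -0.013 and 0.011 m and y of cap_floor in the frame of rod_root between -0.182 and -0.165 m and angle between the y axis of end_cap and the y axis of boom_stand, either way round below 0.3 rad), for 0.2 s.
At the end, for the whole second after the job is handed in: All three weights hang on the rod in the order large, medium, small from the flange, packed with no more than about 16 mm of play each, the end cap is on the rod's end with the bore's floor within 10 mm of the tip (within 0.3 rad of the rod's direction), and all four are at rest (under 30 mm/s) (all of step 4 and x of large_hole in the frame of rod_root between -0.011 and 0.011 m and z of large_hole in the frame of rod_root between -0.013 and 0.011 m and y of large_hole in the frame of rod_root between -0.036 and -0.016 m and x of medium_hole in the frame of rod_root between -0.011 and 0.011 m and z of medium_hole in the frame of rod_root between -0.013 and 0.011 m and y of medium_hole in the frame of rod_root between -0.076 and -0.056 m and x of small_hole in the frame of rod_root between -0.011 and 0.011 m and z of small_hole in the frame of rod_root between -0.013 and 0.011 m and y of small_hole in the frame of rod_root between -0.116 and -0.096 m and linear speed of each of weight_large, weight_medium, weight_small, end_cap below 0.03 m/s); the robot touches nothing.
It fails at once if a bystander (pencil holder, dragon, mug, tape roll or mouse) is moved by more than 25 mm (distance of any of pencil_holder, dragon, mug, tape_roll, mouse from where it was at the start of the episode above 0.025 m).
It also fails if it takes over 72 s, if anything falls off the work surface, if the arm or the gripper's body presses on something with over 40 N, if the wrist force passes 120 N, or if a joint passes its speed limit or range.

## Working session

There is one attempt and no reset: what is moved stays moved. The work goes in short steps, Python scripts to look and compute and a shell command to move; the robot and the scene stay as the last step left them, time stands still between calls to the robot, and variables do not carry over. Pictures are saved under pics/ and viewed, at most 10 in all, crops included, and the job is handed in when it is done.

```bash
ls; mkdir -p pics
python3 - <<'E'
from plant import bot
import cv2,numpy as np
np.set_printoptions(precision=3,suppress=True)
for n in ["scene","top","wrist"]:
    c=bot.capture(n); cv2.imwrite(f"pics/{n}0.png",c["color"][:,:,::-1])
    print(n,c["K"].tolist() if hasattr(c["K"],'tolist') else c["K"],c["k1"],np.array(c["R"]).tolist(),c["t"])
print(bot.get_obs())
E
```

```text
pics
plant.py
shift.py
scene [[594.8961946004782, 0.0, 313.4350367821619], [0.0, 594.8961946004782, 240.01167931119048], [0.0, 0.0, 1.0]] 0.038192700591752546 [[-0.3499491956129751, 0.9365092592620744, -0.022044677503481373], [0.5948535533113403, 0.2039790637267415, -0.7775228560460683], [-0.7236607012977175, -0.2852068527885731, -0.628468169854077]] [ 235.12  -228.774 1551.849]
top [[563.1869288114988, 0.0, 318.03975127554804], [0.0, 563.1869288114988, 238.13098740905227], [0.0, 0.0, 1.0]] -0.1538721270612522 [[0.013898928271758223, -0.9995841268071807, 0.02526644470484241], [-0.9952294443652441, -0.016269916183820243, -0.09619585695766075], [0.09656693461710265, -0.02380889040879064, -0.9950416895166545]] [ -77.592  605.098 1143.186]
wrist [[421.83956409557027, 0.0, 325.88477090231896], [0.0, 421.83956409557027, 233.87727931435188], [0.0, 0.0, 1.0]] -0.03728043784068778 [[0.4311311871231275, -0.9022876811311618, -0.0016852206843138175], [-0.8722076957321571, -0.41723515961496804, 0.25528132929510144], [-0.23104033196696358, -0.10858988009950159, -0.96686534892123]] [-525.007  -31.055  390.292]
{'time': 0.15, 'joint_positions': array([-1.272,  0.343,  1.525, -0.   ,  1.275, -0.146]), 'dq': array([-0.001, -0.002, -0.002,  0.   , -0.002, -0.002]), 'tau': array([  0.003, -43.147, -24.435,   0.072,   0.054,  -0.   ]), 'tool_pos': array([ 225.885, -473.813,  404.204]), 'tcp_rot': array([-3.14 , -0.   ,  0.445]), 'contact_force': array([ 0.093, -0.033,  0.639]), 'moment': array([ 0.016, -0.002, -0.01 ]), 'finger_force': 0.0, 'grip_width': 91.85025178247706}
```

View pics/scene0.png

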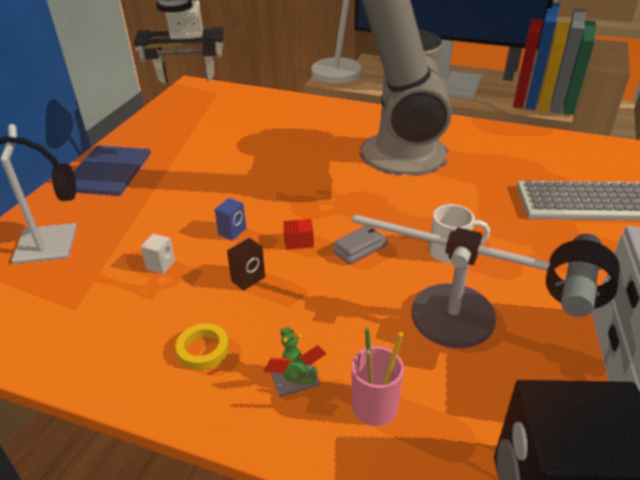

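View pics/top0.png

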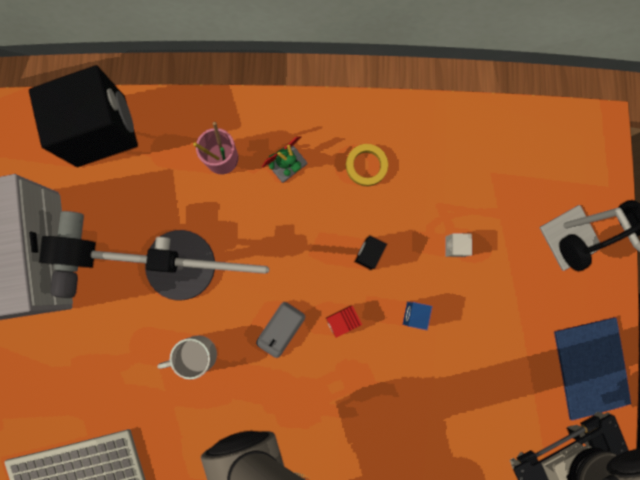

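The scene view shows white (157,253), blue (231,218), black (247,263) and red (298,233) blocks. In the top view these are at (459,244), (417,315), (371,253) and (343,321). The rod runs from the flange near (178,261) to the tip near (268,269), and the cap's light edge is on its left (+y) side.

```bash
cat > h.py <<'E'
import cv2,numpy as np
from plant import bot
np.set_printoptions(precision=1,suppress=True)
def snap(n,f=None):
    c=bot.capture(n)
    for k in("K","R","t"): c[k]=np.array(c[k],float)
    c["C"]=-c["R"].T@c["t"]
    if f: cv2.imwrite("pics/"+f,c["color"][:,:,::-1])
    return c
def ray(c,p):
    u=cv2.undistortPoints(np.array(p,float).reshape(-1,1,2),c["K"],np.array([c["k1"],0,0,0]))[:,0]
    return np.c_[u,np.ones(len(u))]@c["R"]
def plane(c,p,z):
    d=ray(c,p); return c["C"]+d*((z-c["C"][2])/d[:,2:])
def tri(obs):  # [(cam,pixel)...] -> point, residual
    A=np.zeros((3,3));b=np.zeros(3);L=[]
    for c,p in obs:
        d=ray(c,p)[0];d/=np.linalg.norm(d);P=np.eye(3)-np.outer(d,d);A+=P;b+=P@c["C"];L.append((P,c["C"]))
    X=np.linalg.solve(A,b); return X,[float(np.linalg.norm(P@(X-C))) for P,C in L]
def proj(c,X):
    return cv2.projectPoints(np.array(X,float).reshape(-1,1,3),cv2.Rodrigues(c["R"])[0],c["t"],c["K"],np.array([c["k1"],0,0,0]))[0][:,0]
def mask(c,col):
    h=cv2.cvtColor(c["color"],cv2.COLOR_RGB2HSV).astype(int);H,S,V=h[...,0],h[...,1],h[...,2]
    return ({"black":(V<60),"blue":(H>100)&(H<135)&(S>90),"white":(S<60)&(V>90),"red":((H<4)|(H>174))&(S>150)}[col]).astype(np.uint8)
def blobs(c,col,lo=40,hi=1e9):
    n,l,s,m=cv2.connectedComponentsWithStats(mask(c,col))
    return [(m[i],s[i],l==i) for i in range(1,n) if lo<s[i,4]<hi]
E
python3 - <<'E'
from h import *
c=snap("top");s=snap("scene");w=snap("wrist")
print(c["C"],s["C"],w["C"])
for n,a,b,h in [("large",(371,253),(247,263),40),("med",(417,315),(231,218),35),("small",(459,244),(157,253),30),("cap",(343,321),(298,233),22)]:
    print(n,plane(c,a,h+20)[0],plane(s,b,h)[0],tri([(c,a),(s,b)]))
print("tip",tri([(c,(268,269)),(s,(355,218))]))
print("flange",plane(c,(178,261),170),plane(c,(268,269),170))
o=bot.get_obs();p=o["tool_pos"];y=o["tcp_rot"][2]
R=cv2.Rodrigues(np.array([0,0,y]))[0]@np.diag([1,-1,-1.])
print("cam in tool",R.T@(w["C"]-p),"\n",(w["R"]@R))
for q in [("pencil",(217,150),100),("dragon",(288,162),60),("mug",(192,357),90),("tape",(367,164),22),("mouse",(281,329),34)]: print(q[0],plane(c,q[1],q[2]))
E
```

```text
[ 492.9  -40.5 1197.7] [1341.4  269.1  802.6] [ 289.5 -444.4  384.7]
large [ 574.7 -175.8   60. ] [ 572.3 -174.8   40. ] (array([ 575.1, -175.8,   42.2]), [2.294203878262996, 2.2942038782629295])
med [ 449.8 -271.6   55. ] [ 444.5 -274.4   35. ] (array([ 448.6, -273.6,   38.2]), [1.5234064049703373, 1.5234064049703255])
small [ 596.8 -361.3   50. ] [ 593.8 -366.7   30. ] (array([ 597.7, -364.8,   33.9]), [1.1348032337514224, 1.1348032337512932])
cap [ 435.8 -121.5   42. ] [ 431.  -124.4   22. ] (array([ 435. , -122.7,   25.4]), [0.01610009844065987, 0.016100098440699127])
tip (array([533.7,  27.9, 171.2]), [2.6876907310099396, 2.6876907310099876])
flange [[546.3 191.1 170. ]] [[534.6  25.4 170. ]]
cam in tool [70.1  0.7 19.8] 
 [[ 0.   1.   0. ]
 [-1.   0.  -0.3]
 [-0.3 -0.   1. ]]
pencil [[773.  137.6 100. ]]
dragon [[759.9  -3.6  60. ]]
mug [[362.9 176.2  90. ]]
tape [[ 767.9 -171.1   22. ]]
mouse [[417.4   5.   34. ]]
```

View pics/wrist0.png

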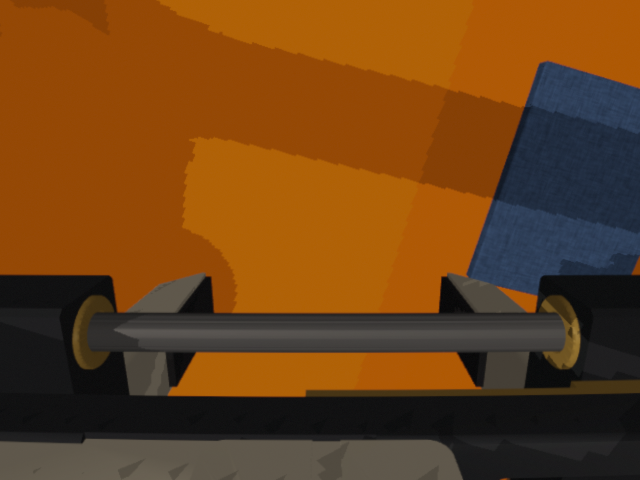

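The wrist view shows the gripper bar at rows 270–480, with a clear view above it. I'll survey from yaw 0 over the blocks, from two places.

```bash
echo '[{"aperture":92,"sx":56,"sy":-12,"rz":0.09},{"aperture":92,"sx":112,"sy":-24,"rz":0.18},{"aperture":92,"sx":168,"sy":-36,"rz":0.27},{"aperture":92,"sx":224,"sy":-48,"rz":0.36},{"aperture":92,"sx":277,"sy":-61,"rz":0.445}]' | python3 shift.py; echo '[{"aperture":92},{"aperture":92}]' | python3 shift.py
python3 - <<'E'
from h import *
import pickle
pickle.dump(snap("wrist","w1.png"),open("w1.p","wb"))
E
echo '[{"aperture":92,"sy":-50},{"aperture":92,"sy":-100},{"aperture":92,"sy":-100},{"aperture":92,"sy":-100}]' | python3 shift.py
python3 - <<'E'
from h import *
import pickle
c=snap("wrist","w2.png");pickle.dump(c,open("w2.p","wb"))
a=cv2.imread("pics/w1.png")[:300];b=cv2.imread("pics/w2.png")[:300]
cv2.imwrite("pics/both.png",np.vstack([a,b]))
print(bot.get_obs())
E
```

```text
time: 0.92
tool_pos: [451.1, -298.3, 404.8]
tcp_rot: [3.141, -0.0, -0.003]
contact_force: [0.1, -0.9, 0.6]
grip_width: 91.9
finger_force: 0.0
time: 1.18
tool_pos: [449.5, -299.7, 404.5]
tcp_rot: [3.141, 0.001, 0.001]
contact_force: [-0.3, 0.7, 0.7]
grip_width: 91.9
finger_force: 0.0
time: 1.72
tool_pos: [449.3, -200.9, 405.0]
tcp_rot: [3.14, -0.001, -0.001]
contact_force: [-0.7, -0.0, -0.3]
grip_width: 91.7
finger_force: 0.0
{'time': 1.775, 'joint_positions': array([-0.6,  0.3,  1.6, -0. ,  1.2,  1. ]), 'dq': array([-0.,  0., -0.,  0.,  0.,  0.]), 'tau': array([  0.6, -40.1, -24.1,   0.1,  -0. ,  -0. ]), 'tool_pos': array([ 449.4, -201.1,  404.9]), 'tcp_rot': array([ 3.1, -0. , -0. ]), 'contact_force': array([-0.1,  0.2, -0.4]), 'moment': array([-0., -0., -0.]), 'finger_force': 0.0, 'grip_width': 91.80348985205002}
```

View pics/both.png

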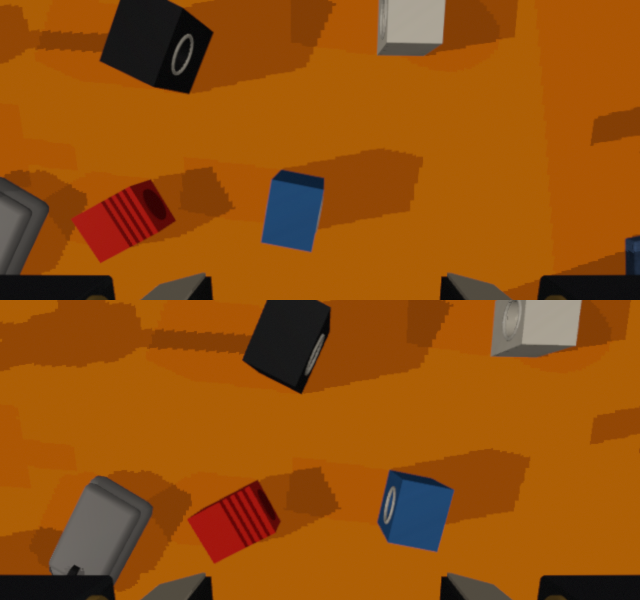

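Both views show the black block with its rim on the −y face (181,55), white cut off at the top (412,25), blue with its rim on +y (390,205 in view 2), and red with its ribs at the −y end. Next I'll take views further out for black and white, and two of the rod.

```bash
cat > sv.py <<'E'
import sys,pickle
from h import *
n=sys.argv[1];pickle.dump(snap("wrist",n+".png"),open(n+".p","wb"))
E
S="python3 sv.py"
echo '[{"aperture":92,"sx":45,"sy":50},{"aperture":92,"sx":90,"sy":100},{"aperture":92,"sx":90,"sy":100},{"aperture":92,"sx":90,"sy":100}]' | python3 shift.py | head -2; $S w3
echo '[{"aperture":92,"sy":-50},{"aperture":92,"sy":-100},{"aperture":92,"sy":-100},{"aperture":92,"sy":-100}]' | python3 shift.py |head -2; $S w4
echo '[{"aperture":92,"sx":-12,"sy":-54},{"aperture":92,"sx":-24,"sy":-108},{"aperture":92,"sx":-36,"sy":-162},{"aperture":92,"sx":-48,"sy":-216},{"aperture":92,"sx":-60,"sy":-260}]' | python3 shift.py |head -2; echo '[{"aperture":92},{"aperture":92}]' | python3 shift.py | head -2; $S w5
echo '[{"aperture":92,"sy":-40},{"aperture":92,"sy":-80},{"aperture":92,"sy":-80},{"aperture":92,"sy":-80}]' | python3 shift.py | head -2; $S w6
python3 - <<'E'
from h import *
import pickle
I=[cv2.imread(f"pics/w{i}.png")[:300] for i in (3,4,5,6)]
cv2.imwrite("pics/four.png",cv2.resize(np.vstack([np.hstack(I[:2]),np.hstack(I[2:])]),(800,375),interpolation=cv2.INTER_AREA))
W={i:pickle.load(open(f"w{i}.p","rb")) for i in range(1,5)}
H={"black":80,"blue":70,"white":60,"red":44}
for i,col in [(3,"black"),(4,"black"),(1,"blue"),(2,"blue"),(3,"white"),(4,"white"),(1,"red"),(2,"red")]:
    c=W[i]
    for m,s,l in blobs(c,col,1500,20000):
        if m[1]>280: continue
        k=cv2.findContours(l.astype(np.uint8),0,1)[0];k=max(k,key=cv2.contourArea)
        v=cv2.approxPolyDP(cv2.convexHull(k),3,True)[:,0]
        P=plane(c,v,H[col]);Q=plane(c,v,0)
        print(i,col,m,s[4]);print(np.c_[v,P[:,:2],Q[:,:2]])
E
```

```text
time: 2.28
tool_pos: [539.3, -301.2, 403.6]
time: 2.82
tool_pos: [539.2, -199.4, 405.6]
time: 3.5
tool_pos: [479.4, 61.1, 404.8]
time: 3.75
tool_pos: [480.1, 59.4, 404.8]
time: 4.3
tool_pos: [480.2, 139.1, 404.5]
3 black [161.9 163.4] 6129
[[ 138.   121.   610.9 -168.8  611.3 -133.9]
 [ 174.   121.   610.7 -194.4  611.  -166.2]
 [ 216.   141.   596.8 -223.2  593.4 -202.6]
 [ 194.   195.   558.2 -204.5  544.7 -178.9]
 [ 162.   213.   544.8 -179.5  527.8 -147.4]
 [ 113.   190.   562.1 -144.8  549.7 -103.5]]
4 black [291.8 165.4] 4293
[[ 282.   121.   610.8 -168.7  611.2 -160.7]
 [ 293.   122.   610.2 -176.4  610.3 -170.4]
 [ 331.   142.   596.4 -203.2  593.  -204.2]
 [ 299.   212.   545.6 -179.7  528.9 -174.6]
 [ 252.   190.   562.  -145.6  549.5 -131.5]]
1 blue [292.7 210.2] 3715
[[ 281.   171.   484.6 -266.3  476.8 -258.8]
 [ 322.   179.   478.7 -296.8  469.5 -296.1]
 [ 310.   250.   423.3 -287.4  401.8 -284.6]
 [ 262.   241.   430.5 -250.2  410.6 -239.1]
 [ 272.   180.   477.9 -259.4  468.6 -250.4]]
2 blue [416.  210.9] 4003
[[ 390.   171.   484.9 -249.   477.1 -259.6]
 [ 427.   178
[... 520 characters left out ...]
.   620.6 -415.6]
 [ 560.   168.   576.8 -381.5  570.8 -415. ]
 [ 511.   168.   576.5 -342.8  570.5 -369.2]
 [ 485.   161.   581.8 -322.   576.6 -344.5]
 [ 489.   113.   617.4 -321.7  618.9 -344.2]]
1 red [123.4 219.7] 4432
[[ 150.   181.   473.6 -156.4  467.7 -137.8]
 [ 174.   220.   441.1 -173.2  430.9 -156.9]
 [ 100.   261.   404.8 -105.5  390.   -80.4]
 [  72.   219.   441.8  -86.5  431.8  -58.9]
 [ 129.   187.   468.8 -138.4  462.2 -117.6]]
2 red [234.9 221.7] 4087
[[ 257.   182.   473.1 -145.3  467.1 -138.1]
 [ 278.   219.   442.3 -161.5  432.4 -156.4]
 [ 274.   232.   431.2 -157.8  419.8 -152.2]
 [ 214.   261.   405.7 -105.7  391.   -93.4]
 [ 188.   219.   442.4  -86.4  432.5  -71.6]]
```

View pics/four.png

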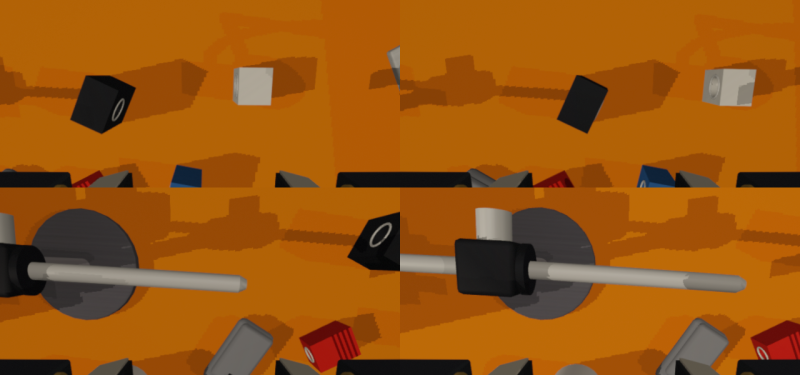

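The lower views show the cap's white rim on its +y side (w5 lower right), and the rod from the flange to the tip at about (392,154) in w5 and (552,155) in w6. Matching silhouette vertices agree across views at the nominal top heights. Now I'll triangulate the heights and the rod.

Run:
```python
from h import *
import pickle
W={i:pickle.load(open(f"w{i}.p","rb")) for i in range(1,7)}
T=lambda i,a,j,b: tri([(W[i],a),(W[j],b)])
print("black C,D",T(3,(162,213),4,(299,212)),T(3,(113,190),4,(252,190)))
print("blue",T(1,(310,250),2,(436,250)),T(1,(262,241),2,(388,241)))
print("white",T(3,(431,167),4,(560,168)),T(3,(380,166),4,(511,168)))
print("red",T(1,(100,261),2,(214,261)),T(1,(72,219),2,(188,219)))
E2={}
for i,(x0,x1,r0,r1) in {5:(60,420,100,180),6:(205,600,95,185)}.items():
    c=W[i];h=cv2.cvtColor(c["color"],cv2.COLOR_RGB2HSV)
    m=((h[...,1]<70)&(h[...,2]>85)).astype(np.uint8);m[:r0]=0;m[r1:]=0;m[:,:x0]=0;m[:,x1:]=0
    n,l,s,_=cv2.connectedComponentsWithStats(m);k=1+np.argmax(s[1:,4]);l=l==k
    print(i,s[k])
    xs=np.arange(s[k][0]+10,s[k][0]+s[k][2]-25);mid=np.array([np.flatnonzero(l[:,x])[[0,-1]].mean() for x in xs]);wd=np.array([np.ptp(np.flatnonzero(l[:,x]))+1 for x in xs])
    p=np.polyfit(xs,mid,1);print("resid",np.std(np.polyval(p,xs)-mid),"width",wd[[0,len(wd)//2,-1]])
    xt=s[k][0]+s[k][2];xr=s[k][0];E2[i]=(xt,np.polyval(p,xt));
    print("tip px",E2[i],plane(c,[E2[i]],170),"start",plane(c,[(xr,np.polyval(p,xr))],170))
print(tri([(W[i],E2[i]) for i in (5,6)]))
t=snap("top");s=snap("scene")
X,_=tri([(W[i],E2[i]) for i in (5,6)])
print(proj(t,[X]),proj(s,[X]))
```

```text
black C,D (array([ 545.3, -179.8,   80.6]), [0.37236839560987955, 0.37236839560982066]) (array([ 562.4, -146. ,   82.4]), [0.08890875494343115, 0.08890875494370444])
blue (array([ 423.3, -287.4,   70.1]), [0.03402452008080562, 0.03402452008090349]) (array([ 429.9, -249.8,   67.7]), [0.10378387175046773, 0.1037838717504769])
white (array([ 576.6, -380.8,   61.2]), [0.29178319600472674, 0.29178319600455016]) (array([ 577. , -341.8,   62.2]), [0.20647751366901973, 0.2064775136689828])
red (array([ 405.3, -105.7,   44.3]), [0.3907863077470701, 0.3907863077470097]) (array([442. , -86.2,  43.6]), [0.27535791194417225, 0.2753579119441152])
5 [  60  121  335   47 9017]
resid 0.29600077577086625 width [25 27 27]
tip px (np.int32(395), np.float64(154.4235793731042)) [[535.   24.4 170. ]] start [[546.3 193.4 170. ]]
6 [ 205  118  349   50 9442]
resid 0.29326120840786507 width [28 27 26]
tip px (np.int32(554), np.float64(154.82108480843752)) [[535.1  23.1 170. ]] start [[546.6 199.  170. ]]
(array([535.3,  25. , 173.7]), [0.04836738724623076, 0.04836738724650917])
[[268.1 268.5]] [[351.7 217.2]]
```

Heights check out: tops at about 81, 69, 62 and 44 mm, and the rod at 170–174. The rod tip is at (535.1, 23.8), direction (.066, .998), with the root at (546.5, 195.5). Block centres and yaws:

| Part | Centre (mm) | Yaw (rad) |
|---|---|---|
| Large | (578.5, -174.2) | -.445 |
| Medium | (450.6, -273.3) | -.19 |
| Small | (597.5, -362.5) | -.01 |
| Cap | (436.8, -122.1) | +.47 |

Next I'll grasp the large weight.

```bash
cat > d.py <<'E'
# d.py x y z yaw  X Y Z YAW : tool-axis deltas between commanded poses
import sys,math
x,y,z,w,X,Y,Z,V=map(float,sys.argv[1:9]);c,s=math.cos(w),math.sin(w);a,b=X-x,Y-y
print("dx %.1f dy %.1f dz %.1f turn %.3f"%(a*c+b*s,a*s-b*c,z-Z,w-V))
E
echo '[{"aperture":92,"sx":18,"sy":57,"rz":-0.188},{"aperture":92,"sx":36,"sy":114,"rz":-0.376},{"aperture":92,"sx":54,"sy":171,"rz":-0.564},{"aperture":92,"sx":72,"sy":228,"rz":-0.752},{"aperture":92,"sx":90,"sy":285,"rz":-0.94}]' | python3 shift.py
echo '[{"aperture":92,"sx":-18.6,"sy":24.1,"sz":20,"rz":-0.186},{"aperture":92,"sx":-18.6,"sy":24.1,"sz":75,"rz":-0.186},{"aperture":92,"sx":-18.6,"sy":24.1,"sz":130,"rz":-0.186},{"aperture":92,"sx":-18.6,"sy":24.1,"sz":175,"rz":-0.186},{"aperture":92,"sx":-18.6,"sy":24.1,"sz":193.7,"rz":-0.186}]' | python3 shift.py
echo '[{"aperture":92},{"aperture":50},{"aperture":50},{"aperture":50},{"aperture":50}]' | python3 shift.py
python3 d.py 578.5 -174.2 331 1.126 531.8 -26.2 331 1.505
```

```text
time: 5.08
tool_pos: [567.0, -138.7, 404.9]
tcp_rot: [3.141, -0.0, 0.881]
contact_force: [1.3, -0.1, -1.0]
grip_width: 92.5
finger_force: 0.0
time: 5.7
tool_pos: [572.4, -166.3, 208.0]
tcp_rot: [-3.137, 0.001, 1.061]
contact_force: [-0.5, -0.1, -0.4]
grip_width: 91.7
finger_force: 0.0
time: 6.32
tool_pos: [574.5, -166.0, 212.3]
tcp_rot: [3.137, -0.0, 1.063]
contact_force: [0.3, 0.2, 2.2]
grip_width: 56.5
finger_force: 25.8
dx 113.5 dy -105.8 dz 0.0 turn -0.379
```

The large weight is gripped (56.5 mm), but the combined move was rate-limited, so the grasp sits about 5 mm off along the hole axis. I'll account for that and use gentler turns. Lift and pre-align next.

```bash
python3 d.py 574.5 -166 211.5 1.063 532.1 -20.9 332 1.505
echo '[{"aperture":50,"sz":-40},{"aperture":50,"sz":-80},{"aperture":50,"sz":-120},{"aperture":50,"sz":-120}]' | python3 shift.py
echo '[{"aperture":50,"sx":26,"sy":-27,"rz":-0.11},{"aperture":50,"sx":53,"sy":-54,"rz":-0.22},{"aperture":50,"sx":80,"sy":-81,"rz":-0.33},{"aperture":50,"sx":106,"sy":-107.5,"rz":-0.442},{"aperture":50,"sx":106,"sy":-107.5,"rz":-0.442}]' | python3 shift.py
echo '[{"aperture":50},{"aperture":50}]' | python3 shift.py; python3 sv.py v1
python3 - <<'E'
from h import *
s=snap("scene");t=snap("top")
cv2.imwrite("pics/chk1.png",np.hstack([cv2.resize(s["color"][150:350,200:400,::-1],(400,400)),cv2.resize(t["color"][200:350,200:350,::-1],(400,400))]))
o=bot.get_obs();print(o["tool_pos"],o["tcp_rot"][2],o["grip_width"],o["contact_force"])
E
```

```text
dx 106.2 dy -107.6 dz -120.5 turn -0.442
time: 6.82
tool_pos: [574.0, -165.6, 333.5]
tcp_rot: [3.137, -0.001, 1.063]
contact_force: [0.1, -0.5, -4.6]
grip_width: 56.8
finger_force: 29.5
time: 7.45
tool_pos: [529.9, -18.3, 328.7]
tcp_rot: [-3.136, -0.001, 1.508]
contact_force: [-1.0, -0.1, -2.4]
grip_width: 56.8
finger_force: 29.5
time: 7.7
tool_pos: [531.5, -21.5, 330.2]
tcp_rot: [-3.14, 0.0, 1.503]
contact_force: [-0.0, -0.4, -3.7]
grip_width: 56.6
finger_force: 29.5
[531.4 -21.4 330.7] 1.5031421005431387 56.02476533918682 [ 0.  -0.7 -3.8]
```

View pics/chk1.png

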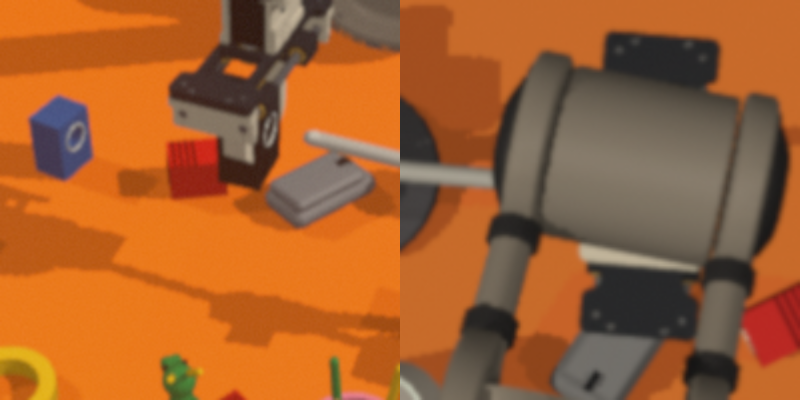

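The scene crop shows the black block held upright in line with the rod, its rim around scene pixel (334,214), and the rod tip at about (355,217). Now checking the rim position by projection.

Run:
```python
from h import *
s=snap("scene")
print("exp",proj(s,[[532.4,-6.6,168.7],[535.1,23.8,170],[546.5,195.5,170]]))
g=cv2.cvtColor(s["color"],cv2.COLOR_RGB2HSV)
m=((g[...,1]<110)&(g[...,2]>60)).astype(np.uint8)[195:235,322:345]
print("\n".join("".join("#" if v else "." for v in r) for r in m))
```

```text
exp [[335.2 215. ]
 [351.  218.6]
 [447.3 242.4]]
#####################..
#####################..
#####################..
#####################..
#######.#.###########..
##########.##########..
#######...#####.#####..
#######....#.#######...
#######......#..####...
#.######....#.#.####...
..######....########...
..######....#######....
########....#######....
########...#######.....
########..########.....
########..#######......
########..#######......
########.########......
########.########......
#################......
#################......
#################......
#################......
################.......
################.......
################.......
#######..#######.......
#######..######........
######....####.........
######....###..........
######.................
######.................
######.................
######.................
######.................
######.................
######.................
...#...................
.......................
.......................
```

```bash
echo '[{"aperture":50,"sx":12,"sy":0.7,"sz":-1.3},{"aperture":50,"sx":28,"sy":0.7,"sz":-1.3},{"aperture":50,"sx":44,"sy":0.7,"sz":-1.3},{"aperture":50,"sx":60,"sy":0.7,"sz":-1.3},{"aperture":50,"sx":60,"sy":0.7,"sz":-1.3}]' | python3 shift.py
echo '[{"aperture":50,"sx":25},{"aperture":50,"sx":50},{"aperture":50,"sx":75},{"aperture":50,"sx":100},{"aperture":50,"sx":100}]' | python3 shift.py
echo '[{"aperture":50,"sx":20},{"aperture":50,"sx":32},{"aperture":50,"sx":38},{"aperture":50,"sx":38},{"aperture":50,"sx":38}]' | python3 shift.py
```

```text
time: 8.52
tool_pos: [536.0, 40.7, 332.3]
tcp_rot: [3.142, 0.0, 1.507]
contact_force: [0.2, 0.0, -4.2]
grip_width: 56.8
finger_force: 29.5
time: 9.15
tool_pos: [542.5, 140.1, 332.2]
tcp_rot: [3.142, 0.0, 1.507]
contact_force: [-0.2, -0.1, -3.0]
grip_width: 56.9
finger_force: 29.5
time: 9.78
tool_pos: [545.1, 176.6, 332.3]
tcp_rot: [-3.142, 0.0, 1.504]
contact_force: [0.1, 0.2, -3.9]
grip_width: 56.4
finger_force: 29.5
```

```bash
echo '[{"aperture":50,"sx":3},{"aperture":50,"sx":3,"sz":3},{"aperture":50,"sx":3,"sz":5.5},{"aperture":50,"sx":3,"sz":5.5}]' | python3 shift.py
echo '[{"aperture":92},{"aperture":92},{"aperture":92},{"aperture":92,"sz":-25},{"aperture":92,"sz":-72}]' | python3 shift.py
echo '[{"aperture":92,"sx":-20},{"aperture":92,"sx":-60},{"aperture":92,"sx":-60}]' | python3 shift.py
python3 - <<'E'
from h import *
s=snap("scene")
o=bot.get_obs();print(o["time"],o["tool_pos"],o["tcp_rot"],o["grip_width"])
cv2.imwrite("pics/chk2.png",cv2.resize(s["color"][170:330,280:480,::-1],(500,400)))
E
python3 d.py 541 119.6 399 1.505 450.6 -273.3 205 1.381
```

```text
time: 10.28
tool_pos: [545.3, 179.8, 326.8]
tcp_rot: [-3.142, 0.0, 1.504]
contact_force: [-0.1, -0.3, -1.8]
grip_width: 56.6
finger_force: 29.5
time: 10.9
tool_pos: [545.1, 179.8, 398.0]
tcp_rot: [-3.137, 0.001, 1.505]
contact_force: [1.6, 0.1, 0.8]
grip_width: 91.7
finger_force: 0.0
time: 11.28
tool_pos: [541.1, 117.7, 398.3]
tcp_rot: [-3.141, 0.001, 1.502]
contact_force: [-0.0, 0.2, -0.1]
grip_width: 91.6
finger_force: 0.0
11.325 [541.2 118.8 398.3] [-3.1  0.   1.5] 91.89735291728208
dx -398.0 dy -64.4 dz 194.0 turn 0.124
```

View pics/chk2.png

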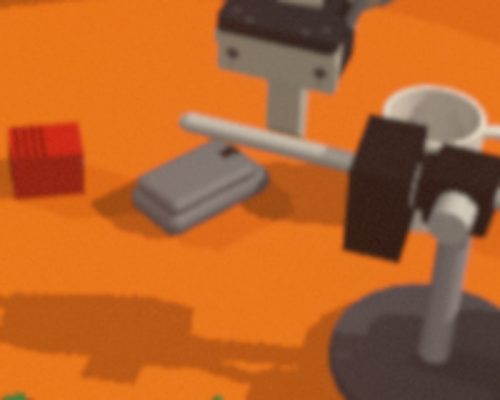

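The picture shows the large weight hanging on the rod against the flange, and the mouse and cap where they were. On to the medium weight.

```bash
echo '[{"aperture":92,"sx":-50,"sy":-8},{"aperture":92,"sx":-100,"sy":-16},{"aperture":92,"sx":-150,"sy":-24},{"aperture":92,"sx":-200,"sy":-32},{"aperture":92,"sx":-250,"sy":-40}]' | python3 shift.py | head -3
echo '[{"aperture":92,"sx":-50,"sy":-8,"rz":0.03},{"aperture":92,"sx":-100,"sy":-16,"rz":0.06},{"aperture":92,"sx":-148,"sy":-24.4,"rz":0.124},{"aperture":92,"sx":-148,"sy":-24.4,"rz":0.124},{"aperture":92,"sx":-148,"sy":-24.4,"rz":0.124}]' | python3 shift.py | head -3
echo '[{"aperture":92,"sz":50},{"aperture":92,"sz":100},{"aperture":92,"sz":150},{"aperture":92,"sz":194},{"aperture":92,"sz":194}]' | python3 shift.py | head -3
echo '[{"aperture":45},{"aperture":45},{"aperture":45},{"aperture":45}]' | python3 shift.py
python3 d.py 450.6 -273.3 331 1.381 531.8 -26.2 331 1.505
```

```text
time: 11.95
tool_pos: [484.6, -127.7, 398.5]
tcp_rot: [-3.142, -0.0, 1.505]
time: 12.58
tool_pos: [451.0, -272.2, 398.4]
tcp_rot: [-3.141, -0.001, 1.381]
time: 13.2
tool_pos: [450.4, -270.6, 202.3]
tcp_rot: [-3.135, -0.004, 1.383]
time: 13.7
tool_pos: [450.9, -273.0, 205.6]
tcp_rot: [3.14, 0.001, 1.38]
contact_force: [-0.1, 0.3, -0.2]
grip_width: 56.4
finger_force: 0.0
dx 258.0 dy 33.1 dz 0.0 turn -0.124
```

```bash
echo '[{"aperture":42},{"aperture":42},{"aperture":42}]' | python3 shift.py|tail -2
echo '[{"aperture":42,"sz":-40},{"aperture":42,"sz":-85},{"aperture":42,"sz":-126.5},{"aperture":42,"sz":-126.5}]' | python3 shift.py | tail -5
echo '[{"aperture":42,"sx":51,"sy":7},{"aperture":42,"sx":103,"sy":13,"rz":-0.03},{"aperture":42,"sx":155,"sy":20,"rz":-0.06},{"aperture":42,"sx":207,"sy":26,"rz":-0.09},{"aperture":42,"sx":258,"sy":33.1,"rz":-0.124}]' | python3 shift.py |head -2
echo '[{"aperture":42},{"aperture":42},{"aperture":42}]' | python3 shift.py
python3 - <<'E'
from h import *
s=snap("scene","s3.png")
print("exp",proj(s,[[533.1,-6.2,170],[535.1,23.8,170]]))
cv2.imwrite("pics/chk3.png",cv2.resize(s["color"][180:260,300:400,::-1],(500,400)))
o=bot.get_obs();print(o["time"],o["tool_pos"],o["tcp_rot"][2]*1000)
E
```

```text
grip_width: 50.1
finger_force: 30.0
tool_pos: [451.3, -273.3, 334.2]
tcp_rot: [3.136, 0.003, 1.38]
contact_force: [0.0, -0.5, -2.2]
grip_width: 50.2
finger_force: 30.0
time: 15.2
tool_pos: [532.0, -24.1, 329.5]
time: 15.58
tool_pos: [531.7, -26.9, 330.7]
tcp_rot: [-3.14, 0.0, 1.503]
contact_force: [-0.2, 0.4, -2.1]
grip_width: 50.0
finger_force: 30.0
exp [[335.3 214.7]
 [351.  218.6]]
15.625 [531.8 -27.  330.9] 1502.6042843036707
```

View pics/chk3.png

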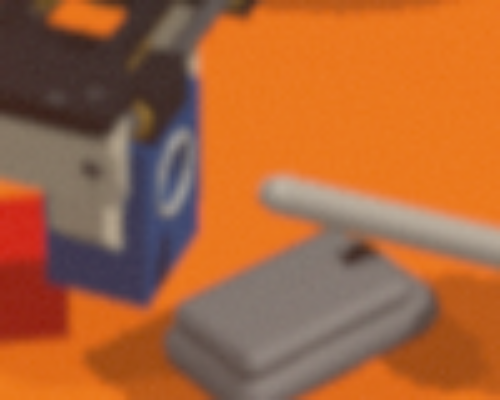

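Rim at (335,214), as predicted (335.3, 214.7). Threading it.

```bash
echo '[{"aperture":42,"sx":12,"sz":-1},{"aperture":42,"sx":28,"sz":-1},{"aperture":42,"sx":44,"sz":-1},{"aperture":42,"sx":60,"sz":-1},{"aperture":42,"sx":60,"sz":-1}]' | python3 shift.py|sed -n '2p;4p'
echo '[{"aperture":42,"sx":25},{"aperture":42,"sx":50},{"aperture":42,"sx":75},{"aperture":42,"sx":92},{"aperture":42,"sx":92}]' | python3 shift.py|sed -n '2p;4p'
echo '[{"aperture":42,"sx":5},{"aperture":42,"sx":9},{"aperture":42,"sx":9,"sz":3},{"aperture":42,"sx":9,"sz":5.5},{"aperture":42,"sx":9,"sz":5.5}]' | python3 shift.py
```

```text
tool_pos: [536.0, 35.7, 332.3]
contact_force: [0.0, -0.1, -2.2]
tool_pos: [542.1, 126.6, 332.2]
contact_force: [0.6, -0.8, -2.2]
time: 17.5
tool_pos: [542.7, 134.7, 326.4]
tcp_rot: [-3.141, 0.0, 1.504]
contact_force: [-0.9, -0.7, -1.8]
grip_width: 50.2
finger_force: 30.0
```

```bash
echo '[{"aperture":92},{"aperture":92},{"aperture":92},{"aperture":92,"sz":-25},{"aperture":92,"sz":-72}]' | python3 shift.py|sed -n '2p;5p'
python3 d.py 542.7 134.8 399 1.505 597.5 -362.5 199 1.561
echo '[{"aperture":92,"sx":-40},{"aperture":92,"sx":-90,"sy":8},{"aperture":92,"sx":-145,"sy":25},{"aperture":92,"sx":-200,"sy":42},{"aperture":92,"sx":-250,"sy":50}]' | python3 shift.py|sed -n '2p;5p'
python3 - <<'E'
from h import *
s=snap("scene")
o=bot.get_obs();print(o["time"],o["tool_pos"],o["tcp_rot"])
cv2.imwrite("pics/chk4.png",cv2.resize(s["color"][170:330,280:480,::-1],(500,400)))
E
```

```text
tool_pos: [542.4, 134.8, 398.1]
grip_width: 90.9
dx -492.6 dy 87.4 dz 200.0 turn -0.056
tool_pos: [576.3, -119.9, 398.9]
grip_width: 91.9
18.8 [ 576.4 -125.3  398.6] [3.1 0.  1.5]
```

View pics/chk4.png

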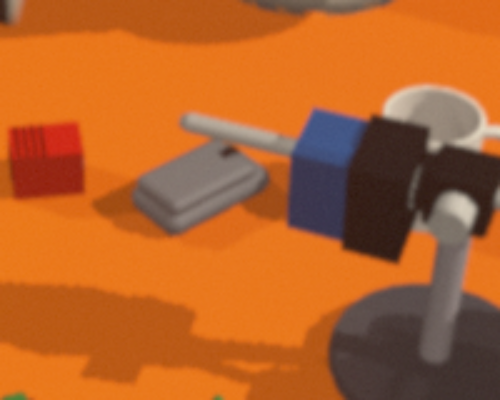

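The blue weight is on the rod, packed against the black one. Now the small weight.

```bash
echo '[{"aperture":92,"sx":-50,"sy":8},{"aperture":92,"sx":-100,"sy":16,"rz":-0.02},{"aperture":92,"sx":-150,"sy":24,"rz":-0.04},{"aperture":92,"sx":-200,"sy":31,"rz":-0.056},{"aperture":92,"sx":-242.6,"sy":37.4,"rz":-0.056}]' | python3 shift.py|sed -n '2,3p'
echo '[{"aperture":92},{"aperture":92,"sz":50},{"aperture":92,"sz":100},{"aperture":92,"sz":150},{"aperture":92,"sz":200}]' | python3 shift.py|sed -n '2,3p'
echo '[{"aperture":36},{"aperture":36},{"aperture":36},{"aperture":36},{"aperture":36}]' | python3 shift.py | sed -n '5,6p'
echo '[{"aperture":36},{"aperture":36},{"aperture":36}]' | python3 shift.py
python3 d.py 597.5 -362.5 325 1.561 531.8 -26.1 325 1.505
```

```text
tool_pos: [597.2, -364.1, 398.8]
tcp_rot: [3.141, 0.0, 1.56]
tool_pos: [597.6, -360.9, 197.8]
tcp_rot: [3.141, -0.0, 1.562]
grip_width: 46.5
finger_force: 1.4
time: 21.05
tool_pos: [597.2, -362.6, 199.7]
tcp_rot: [3.141, 0.001, 1.56]
contact_force: [-2.1, 0.7, 6.2]
grip_width: 43.9
finger_force: 30.0
dx 335.7 dy -69.0 dz 0.0 turn 0.056
```

```bash
echo '[{"aperture":36,"sz":-40},{"aperture":36,"sz":-90},{"aperture":36,"sz":-132.5},{"aperture":36,"sz":-132.5}]' | python3 shift.py | sed -n '2,5p'
echo '[{"aperture":36,"sx":45,"sy":-9},{"aperture":36,"sx":93,"sy":-19},{"aperture":36,"sx":142,"sy":-29},{"aperture":36,"sx":190,"sy":-39},{"aperture":36,"sx":235,"sy":-48}]' | python3 shift.py |sed -n '2p'
echo '[{"aperture":36,"sx":50,"sy":-10,"rz":0.03},{"aperture":36,"sx":100.7,"sy":-21,"rz":0.056},{"aperture":36,"sx":100.7,"sy":-21,"rz":0.056},{"aperture":36,"sx":100.7,"sy":-21,"rz":0.056},{"aperture":36,"sx":100.7,"sy":-21,"rz":0.056}]' | python3 shift.py
python3 - <<'E'
from h import *
s=snap("scene")
print("exp",proj(s,[[533.1,-6.2,170],[535.1,23.8,170]]))
cv2.imwrite("pics/chk5.png",cv2.resize(s["color"][180:260,300:400,::-1],(500,400)))
o=bot.get_obs();print(o["time"],o["tool_pos"],o["tcp_rot"][2]*1000)
E
```

```text
tool_pos: [597.8, -362.8, 335.5]
tcp_rot: [3.135, 0.005, 1.56]
contact_force: [-0.7, -0.3, -1.8]
grip_width: 43.9
tool_pos: [550.8, -125.2, 329.4]
time: 22.8
tool_pos: [532.0, -27.2, 330.7]
tcp_rot: [-3.141, 0.0, 1.503]
contact_force: [0.3, 0.8, -1.6]
grip_width: 44.1
finger_force: 30.0
exp [[335.3 214.7]
 [351.  218.6]]
22.85 [531.9 -27.2 330.8] 1502.9746455317013
```

View pics/chk5.png

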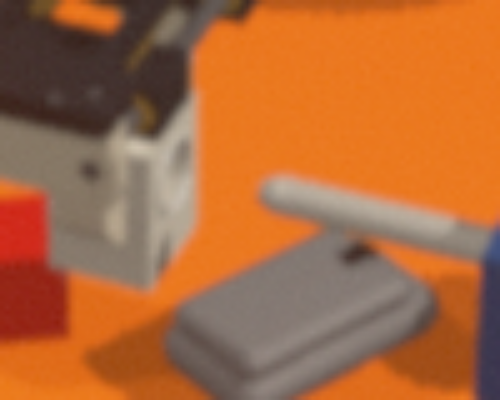

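The white block's mouth is around (336,213), as expected. Threading it.

```bash
echo '[{"aperture":36,"sx":12,"sz":-1},{"aperture":36,"sx":28,"sz":-1},{"aperture":36,"sx":44,"sz":-1},{"aperture":36,"sx":60,"sz":-1},{"aperture":36,"sx":60,"sz":-1}]' | python3 shift.py|sed -n '2p;4p'
echo '[{"aperture":36,"sx":20},{"aperture":36,"sx":40},{"aperture":36,"sx":54},{"aperture":36,"sx":54}]' | python3 shift.py|sed -n '2p;4p'
echo '[{"aperture":36,"sx":4},{"aperture":36,"sx":7.5},{"aperture":36,"sx":7.5,"sz":3},{"aperture":36,"sx":7.5,"sz":5.5},{"aperture":36,"sx":7.5,"sz":5.5}]' | python3 shift.py
python3 d.py 540.1 95 399 1.505 436.8 -122.1 186 2.04
```

```text
tool_pos: [535.7, 35.4, 332.3]
contact_force: [-0.1, -0.1, -1.4]
tool_pos: [539.3, 88.6, 332.3]
contact_force: [-0.2, 0.1, -2.6]
time: 24.6
tool_pos: [539.7, 95.0, 326.4]
tcp_rot: [-3.141, 0.0, 1.504]
contact_force: [0.7, -0.4, -1.8]
grip_width: 43.8
finger_force: 30.0
dx -223.4 dy -88.8 dz 213.0 turn -0.535
```

```bash
echo '[{"aperture":92},{"aperture":92},{"aperture":92},{"aperture":92,"sz":-25},{"aperture":92,"sz":-72}]' | python3 shift.py|sed -n '2p;5p'
echo '[{"aperture":92,"sx":-40,"sy":-15},{"aperture":92,"sx":-86,"sy":-34},{"aperture":92,"sx":-132,"sy":-53},{"aperture":92,"sx":-178,"sy":-71},{"aperture":92,"sx":-223.4,"sy":-88.8}]' | python3 shift.py|sed -n '2p;5p'
echo '[{"aperture":92,"rz":-0.11},{"aperture":92,"rz":-0.22},{"aperture":92,"rz":-0.33},{"aperture":92,"rz":-0.44},{"aperture":92,"rz":-0.535}]' | python3 shift.py|sed -n '2p;5p'
echo '[{"aperture":92},{"aperture":92}]' | python3 shift.py|sed -n '1,3p'
python3 sv.py v5
python3 - <<'E'
from h import *
import pickle
c=pickle.load(open("v5.p","rb"));s=snap("scene");t=snap("top")
k=cv2.findContours(max(blobs(c,"red",1500),key=lambda b:b[1][4])[2].astype(np.uint8),0,1)[0];k=max(k,key=cv2.contourArea)
v=cv2.approxPolyDP(cv2.convexHull(k),3,True)[:,0];print(np.c_[v,plane(c,v,44)[:,:2]])
a=cv2.resize(s["color"][180:300,300:480,::-1],(400,267));b=cv2.resize(c["color"][:,:,::-1],(356,267))
cv2.imwrite("pics/chk6.png",np.hstack([a,b]))
E
```

```text
tool_pos: [539.5, 95.2, 398.1]
grip_width: 88.7
tool_pos: [435.5, -123.1, 399.1]
grip_width: 91.9
tool_pos: [436.4, -121.8, 399.0]
grip_width: 92.0
time: 26.72
tool_pos: [436.4, -121.8, 398.9]
tcp_rot: [3.141, 0.0, 2.038]
[[ 348.   168.   438.7  -83.8]
 [ 349.   243.   467.9 -138. ]
 [ 299.   244.   431.4 -157.5]
 [ 299.   170.   404.8 -102.6]]
```

View pics/chk6.png

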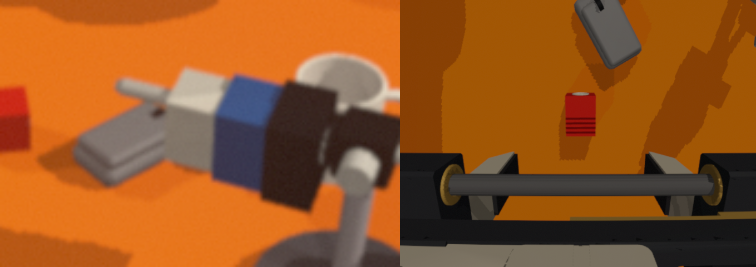

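All three weights hang packed on the rod, and the cap sits square under the gripper with its white mouth facing away from the ribs. That was my 11th picture, one over the limit of 10, so I'll only use numeric checks from here. Grasping the cap next.

```bash
echo '[{"aperture":92,"sz":50},{"aperture":92,"sz":100},{"aperture":92,"sz":150},{"aperture":92,"sz":195},{"aperture":92,"sz":213}]' | python3 shift.py|sed -n '2,3p'
echo '[{"aperture":36},{"aperture":36},{"aperture":36},{"aperture":36},{"aperture":36}]' | python3 shift.py | sed -n '5,6p'
echo '[{"aperture":36},{"aperture":36},{"aperture":36}]' | python3 shift.py
echo '[{"aperture":36,"sz":-40},{"aperture":36,"sz":-90},{"aperture":36,"sz":-146},{"aperture":36,"sz":-148},{"aperture":36,"sz":-148}]' | python3 shift.py 
python3 d.py 436.8 -122.1 334 2.04 531.1 -36.1 334 1.505
```

```text
tool_pos: [435.7, -121.6, 183.5]
tcp_rot: [-3.139, -0.003, 2.039]
grip_width: 45.9
finger_force: 0.3
time: 28.5
tool_pos: [436.4, -121.9, 186.2]
tcp_rot: [3.141, 0.0, 2.04]
contact_force: [-1.3, 0.4, 6.8]
grip_width: 43.7
finger_force: 30.0
time: 29.12
tool_pos: [436.0, -121.7, 333.2]
tcp_rot: [-3.141, -0.001, 2.04]
contact_force: [-0.1, 0.3, -0.8]
grip_width: 43.9
finger_force: 30.0
dx 34.1 dy 123.0 dz 0.0 turn 0.535
```

```bash
echo '[{"aperture":36,"sx":8,"sy":28},{"aperture":36,"sx":17,"sy":60},{"aperture":36,"sx":26,"sy":92},{"aperture":36,"sx":34.1,"sy":123},{"aperture":36,"sx":34.1,"sy":123}]' | python3 shift.py | sed -n '2p'
echo '[{"aperture":36,"rz":0.11},{"aperture":36,"rz":0.22},{"aperture":36,"rz":0.33},{"aperture":36,"rz":0.44},{"aperture":36,"rz":0.535}]' | python3 shift.py|sed -n '2p'
echo '[{"aperture":36},{"aperture":36}]' | python3 shift.py
python3 - <<'E'
from h import *
s=snap("scene")
o=bot.get_obs();p=o["tool_pos"];y=o["tcp_rot"][2];print(o["time"],p,y*1000)
u=np.array([np.cos(y),np.sin(y),0])
mouth=p+30*u-[0,0,164.2]
print("mouth",mouth,"rod there",535.1+.066*(mouth[1]-23.8),"\nexp",proj(s,[mouth]))
# white rim: bright unsaturated near the expected mouth; rod: same, right of it
h=cv2.cvtColor(s["color"],cv2.COLOR_RGB2HSV);e=proj(s,[mouth])[0].astype(int)
w=h[e[1]-14:e[1]+15,e[0]-14:e[0]+15]
m=((w[...,1]<120)&(w[...,2]>110))
print("\n".join("".join("#" if v else "." for v in r) for r in m));print(e-14)
E
```

```text
tool_pos: [531.4, -34.6, 331.3]
tool_pos: [529.8, -36.4, 332.1]
time: 30.62
tool_pos: [530.3, -36.2, 333.0]
tcp_rot: [-3.14, -0.0, 1.506]
contact_force: [0.0, -0.5, -1.3]
grip_width: 44.4
finger_force: 30.0
30.675 [530.5 -36.1 333.2] 1505.7666452875837
mouth [532.4  -6.1 169. ] rod there 533.1236511032171 
exp [[335.5 214.9]]
.............................
#............................
#............................
#............................
#............................
.............................
.............................
.............................
...............###...........
..............####...........
..............####...........
.............#####...........
.............##.##...........
.............##.##...........
.............#..##...........
.............#..##...........
...............###...........
...............###...........
..............###............
.............####............
.............###.............
.............##..............
.............................
.............................
.............................
.............................
.............................
.............................
.............................
[321 200]
```

Rim centre at (336,214.5) against (335.5,214.9) expected. Threading the cap gently.

```bash
echo '[{"aperture":36,"sx":10,"sy":0.7,"sz":-1.3},{"aperture":36,"sx":20,"sy":0.7,"sz":-1.3},{"aperture":36,"sx":30,"sy":0.7,"sz":-1.3},{"aperture":36,"sx":38,"sy":0.7,"sz":-1.3},{"aperture":36,"sx":44,"sy":0.7,"sz":-1.3}]' | python3 shift.py|sed -n '2p;4p'
echo '[{"aperture":36,"sx":8},{"aperture":36,"sx":16},{"aperture":36,"sx":23},{"aperture":36,"sx":23}]' | python3 shift.py|sed -n '2p;4p'
echo '[{"aperture":36,"sx":3},{"aperture":36,"sx":6},{"aperture":36,"sx":6}]' | python3 shift.py
```

```text
tool_pos: [534.4, 8.7, 335.1]
contact_force: [0.5, 0.2, -0.0]
tool_pos: [535.9, 31.4, 335.1]
contact_force: [0.7, -0.0, -1.6]
time: 32.17
tool_pos: [536.3, 37.0, 335.1]
tcp_rot: [-3.142, 0.0, 1.505]
contact_force: [1.1, -0.5, -1.0]
grip_width: 44.1
finger_force: 30.0
```

```bash
echo '[{"aperture":36,"sx":1.5},{"aperture":36,"sx":3},{"aperture":36,"sx":3}]' | python3 shift.py|sed -n '2p;4p'
echo '[{"aperture":36,"sx":0.8,"sz":1},{"aperture":36,"sx":1.5,"sz":1.5},{"aperture":36,"sx":1.5,"sz":2.5},{"aperture":36,"sx":1.5,"sz":2.5}]' | python3 shift.py|sed -n '2p;4p'
```

```text
tool_pos: [536.4, 39.7, 335.1]
contact_force: [0.5, -3.2, -0.1]
tool_pos: [536.7, 40.2, 333.4]
contact_force: [-1.6, -8.7, 4.4]
```

The floor meets the tip: axial force rises to 8.7 N, and the cap rests on the rod. Release and retreat.

```bash
echo '[{"aperture":36,"sx":-1,"sz":-0.5},{"aperture":92,"sx":-1,"sz":-0.5},{"aperture":92,"sx":-1,"sz":-0.5},{"aperture":92,"sx":-1,"sz":-0.5},{"aperture":92,"sx":-1,"sz":-0.5}]' | python3 shift.py|tail -3
echo '[{"aperture":92,"sz":-20},{"aperture":92,"sz":-60},{"aperture":92,"sz":-100},{"aperture":92,"sx":-50,"sz":-100},{"aperture":92,"sx":-100,"sz":-100}]' | python3 shift.py|head -2
echo '[{"aperture":92,"sx":-50},{"aperture":92,"sx":-100},{"aperture":92,"sx":-100},{"aperture":92,"sx":-100}]' | python3 shift.py
python3 - <<'E'
from h import *
s=snap("scene");t=snap("top");tip=np.array([535.1,23.8,164]);u=np.array([.066,.998,0])
for c,n in((s,"scene"),(t,"top")):
    # expected cap end-face to mouth along the top face, rows of z=186
    m=max(blobs(c,"red",60),key=lambda b:b[1][4]);print(n,"red centroid",m[0],m[1])
    P=[tip+a*u+b*np.array([.998,-.066,0])+[0,0,d] for a in(-15,45) for b in(-22,22) for d in(-19,25)]
    q=proj(c,P);print("exp box",q.min(0),q.max(0)-q.min(0))
    for col,al in(("blue",110),("white",70)):
        e=proj(c,[tip+al*u])[0]
        print(col,e,[b[0] for b in blobs(c,col,60) if np.linalg.norm(b[0]-e)<40])
E
```

```text
contact_force: [-0.5, -0.9, -0.1]
grip_width: 78.9
finger_force: 0.0
time: 34.3
tool_pos: [529.7, -59.9, 433.8]
time: 34.8
tool_pos: [523.2, -158.9, 433.0]
tcp_rot: [-3.141, -0.001, 1.504]
contact_force: [0.6, 0.2, 0.4]
grip_width: 92.0
finger_force: 0.0
scene red centroid [528.1  59. ] [514  19  29  88 859]
exp box [338.4 201.3] [41.5 41.8]
blue [411.  236.3] [array([411.2, 225.7])]
white [388.7 230.7] [array([373.2, 238.9])]
top red centroid [260.  268.3] [243 254  35  30 920]
exp box [242.1 254. ] [36.6 27.7]
blue [209.6 263.9] [array([206.5, 263.7])]
white [231.1 265.7] [array([230. , 265.5])]
```

The top view puts the cap's box at columns 243–278 against 242–279 expected when fully home, and the weights where they should be. Handing in.

```bash
python3 -c "
from plant import bot
print(bot.close_job())"
```

```text
the job is handed in; nothing more can be done
None
```

The three weights (large, medium, small) and the red cap are on the rod, packed and fully home by my measurements, with everything released and the job handed in at about 35 s; the hand-in gave no verdict, and I viewed 11 pictures where the limit was 10.

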